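# Clear the test fixture and start the panel test

### The job

Lift the electric driver off the test fixture and lay it flat on the black rubber mat beside the fixture, without dropping it; then push the fixture's shuttle all the way home against its end stop. Next turn the spring-return key knob clockwise to its stop and let it spring back, and finally press the broad start button fully down and let it come back up. Leave the narrow push button unpressed, and do not shift or tip the bottle, jar, cup and ring of tape standing around.

Things in the scene. Friction and masses are not known exactly. Their poses are not given: they have to be found in the camera images.
- fixture: Test fixture, a dark steel deck 280 x 150 mm, 30 mm high, fixed to the bench; origin at the centre of its underside, x along the shuttle's travel (away from the robot), y to the left, z up. At its far end (x = 107 to 138 mm) stands the aluminium end stop, 130 mm wide, 28 mm above the deck.
- camera_post (a point): Top of the black camera head (50 x 30 mm, 35 mm high) on an upright post 18 mm square at the fixture's far left corner, part of the fixture; 215 mm above the bench. Axes as the fixture's.
- shuttle (a joint): Travel of the fixture's shuttle along the fixture's +x, in m: 0 = nearest the robot, 0.135 = home against the end stop. Starts at 0 to 0.01, has about 3 N of friction, stays where left. The shuttle is an aluminium plate 105 x 130 mm, 12 mm thick, just above the deck, with a black panel and green circuit board on it (up to 58 mm above the bench) and an upright steel push plate.
- push_plate (a point): Middle of the top edge, on the robot-side face, of the shuttle's upright steel push plate (110 mm wide, 8 mm thick, standing 50 mm above the shuttle plate, its top 93 mm above the bench). Moves with the shuttle; axes as the fixture's: push along +x. The shuttle plate runs on 18 mm to the robot side of it.
- driver_mid (a point): Electric driver, loose, 0.3 to 0.55 kg, black, lying across the fixture's deck between the shuttle and the end stop, blocking the shuttle. This point is in the middle of its grip, 18 mm above its underside. x is the driver's long axis towards its bit, z up. The grip is a bar 36 x 36 mm from x = -65 to +50 mm; a round nose of 26 mm diameter goes on to x = 80 and the thin bit to x = 105.
- mat: Black rubber mat fixed to the bench, 120 mm (x) by 200 mm (y), 4 mm thick; origin at the centre of its underside.
- start_box: Grey control box 90 x 90 mm, 56 mm high, fixed, carrying the start button in the middle of its top; origin at the centre of its underside.
- start (a joint): Press of the start button in m: 0 = up, 0.008 = fully down. Spring, about 5.5 N at the bottom.
- start_top (a point): Centre of the top of the start button, a broad grey mushroom 48 mm across, 86 mm above the bench when up; it is pressed straight down.
- lamp_box: Second grey control box of the same size, with a narrow push button, 22 mm across, in the middle of its top. Not to be pressed.
- lamp (a joint): Press of the narrow push button in m: 0 = up, 0.008 = down.
- key_box: Third grey control box of the same size, carrying the key knob in the middle of its top; origin at the centre of its underside.
- key (a joint): Turn of the key knob in rad, clockwise seen from above: 0 = rest, 1.1 = at its stop. A spring takes it back to 0 when released; at most 0.13 N m.
- key_grip (a point): On the key knob's vertical axis, at the height to grip, 89 mm above the bench. The knob's grip is an upright bar 56 mm long along this point's x, 14 mm thick along its y, from 73 to 101 mm above the bench. Turns with the knob.
- spray: Bystander: white bottle 48 mm across, 150 mm high, loose; origin at the centre of its underside.
- jar: Bystander: clear jar 50 mm across, 75 mm high, loose; origin at the centre of its underside.
- cup: Bystander: steel cup 60 mm across, 90 mm high, loose; origin at the centre of its underside.
- tape: Bystander: grey ring of tape 80 mm across, 25 mm high, lying flat, loose; origin at the centre of its underside.
- driver: The electric driver again, the same body as driver_mid; origin at the underside, 18 mm below that point.
Things that resemble listed ones, but are neither listed nor needed, are in the scene too. What is shaped like the key_box but red is not meant.

How it is judged:
On the way, in this order (a step that is already met when the one before it is completed fails the run):
1. the driver lies on the mat, released (x of driver_mid in the frame of mat between -0.055 and 0.055 m and y of driver_mid in the frame of mat between -0.08 and 0.08 m and z of driver_mid in the frame of mat below 0.03 m and angle between driver_mid's own x axis and vertical between 1.42 and 1.72 rad and linear speed of driver below 0.03 m/s and contact force between the fingers and driver below 0.1 N), for 0.2 s.
2. the shuttle is fully home (x of driver_mid in the frame of mat between -0.055 and 0.055 m and y of driver_mid in the frame of mat between -0.08 and 0.08 m and z of driver_mid in the frame of mat below 0.03 m and angle between driver_mid's own x axis and vertical between 1.42 and 1.72 rad and value of joint shuttle above 0.131 m), for 0.1 s.
3. the key knob is turned to its stop (value of joint shuttle above 0.131 m and value of joint key above 1.02 rad), for 0.05 s.
4. the key knob has sprung back (value of joint key below 0.12 rad), for 0.1 s.
5. the start button is fully down (value of joint shuttle above 0.131 m and value of joint start above 0.0072 m), for 0.03 s.
6. the start button is up again (value of joint start below 0.001 m), for 0.1 s.
At the end, for the whole second after the job is handed in: The driver lies flat and still on the mat (middle of its grip within 55 mm of the mat's middle across and 80 mm along, at most 30 mm above the bench), the shuttle within 4 mm of fully home, the key knob back within 0.12 rad of rest, both push buttons up (within 1 mm) (all of step 2 and linear speed of driver below 0.03 m/s and value of joint key below 0.12 rad and value of joint each of start, lamp below 0.001 m); the robot touches nothing.
It fails at once if the narrow push button is pressed (over 3 mm) (value of joint lamp above 0.003 m).
It fails at once if the bottle, jar, cup or tape is shifted by more than 30 mm (distance of any of spray, jar, cup, tape from where it was at the start of the episode above 0.03 m).
It fails at once if the bottle, jar, cup or tape is tipped by more than 0.35 rad (angle between any of spray, jar, cup, tape's own z axis and vertical above 0.35 rad).
It fails at once if the driver is dropped (falls free faster than 0.9 m/s, some 40 mm) (linear speed of driver above 0.9 m/s and contact force between the fingers and driver below 0.05 N).
It also fails if it takes over 72 s, if anything falls off the work surface, if the arm or the gripper's body presses on something with over 40 N, if the wrist force passes 120 N, or if a joint passes its speed limit or range.

### The arm

A 6-joint arm with a two-finger parallel gripper is mounted at the origin on the work surface. World frame = base frame: x ahead of the robot, y to its left, z up, the work surface at z = 0. Lengths are in m, angles in rad, forces in N, time in s.
With the tool pointing down it reaches from about 0.35 to 0.875 m from the base axis. Payload 4.2 kg.
Tool frame: the origin (TCP) lies midway between the tips of the shut fingers; the grasp point (between the pads) lies 19 mm behind it (manip.tcp_to_grasp is the distance from the TCP to the grasp point, in m); z points along the fingers, y is the line along which they close (so a half turn about z gives the same grasp; the last joint's range is limited). The gripper opens to 87 mm and grips with 3 to 60 N. Pads are 19 mm wide; open, the fingers measure 117 mm over their backs; the gripper's body (75 mm by 190 mm) begins 51 mm behind the grasp point.
Start: joints at [1.391, 0.385, 0.008, 0, -1.194, -0.259], TCP at [0.265, 0.566, 0.223] pointing down, gripper open.
Joint ranges: [-3.14, 3.14], [-1.21, 2.06], [-1.07, 1.41], [-3.16, 2.05], [-2.99, -0.16], [-3.1, 3.1]. Speed limits (rad/s): [2.79, 2.79, 3.14, 3.14, 3.14, 3.14].

### API

Orientations are given as [roll, pitch, yaw] about the fixed x, y, z axes, in that order (R = Rz(yaw) Ry(pitch) Rx(roll)).
In Python, from bench import manip gives the robot as it stands.
- The arm moves only by the tool arm_command, never from a script. Its argument "series" is a list of rows, each a list of 3 entries, a list of its own where there are three numbers: the shift along the tool's x, y, z in units of 40 mm (1.0 is 40 mm), then the turn about the tool's z in units of 5 degrees (1.0 is 5 degrees), then the finger opening in mm, from 0 to 87. In form: [[[tx, ty, tz], roll, hand], ...]. A call has 1 to 8 rows; each row is the pose to reach, as a shift and turn from the pose commanded when the call began, along the tool's axes at that moment; what a row does not reach only later rows make up. A row lasts 1/12 s, in which the tool goes at most 41.7 mm and 7.16 degrees, less where a joint would pass 70% of its speed; a pose out of reach is approached as far as the arm can. A call with a gripper value outside its range is refused whole. The fingers move at their own pace and stop on an object; the grip force is fixed at half the most. Time passes only in rows, so rows that repeat a pose let the fingers close. It gives the time, the measured TCP pose, the force, the opening and the grip force at its end, in the units of the state.
- manip.read_state(): the state, without advancing time (a new reading comes with each control period).
- manip.camera(name): name is "scene" or "top"; returns a dict with "color" (420x560x3 uint8, red, green, blue), "intrinsics" (3x3 intrinsics, pixels), "k1" (the pictures are not rectified: a ray, as slopes to the right and down, at radius r is drawn at 1 + k1 r^2 times it, then the intrinsics apply), "pose" (4x4, takes a point from camera to world coordinates). Camera axes: x right, y down, z forward; pixel columns grow to the right and rows downward; lengths in m; the calibration is good to about 2 mm. A picture is of the moment at which its call begins. There is no depth.
- manip.close_job(): hands the job in; it is judged then, once.
Trained networks look in a picture, given as the dict that the camera call returned (one of the last four; its "shot" number tells which), for a name from the list of things; names that differ only in an ending like _2 or _b are one class to them, and where a whole thing is asked for, a point or a joint stands for the part that bears it (a point fixed in the world has none). Each returns a list of dicts, best first, with "score" (0 to 1); they miss things now and then, are a little off and sometimes report something else, mostly with a low value. They report only what shows in the picture. A call takes as long as a camera call. They do not tell look-alikes from the thing itself.
- manip.masks_of(picture, label): "pixels" (420x560 bool, what is visible of it) and "bbox" ([left, top, width, height] in pixels, round what is visible of it).
- manip.landmark_of(picture, label): "xy" ([column, row] in pixels: a listed point, or the origin of a listed thing).
The state is a dict: "time": time; "joint_pos": joint angles; "dq": joint speeds; "joint_efforts": joint torques, N m; "ee_pos": TCP position; "orientation": TCP orientation; "force": force on the tool from outside, world axes, zero at the start; "wrist_torque": the same for the moment, N m; "opening": finger opening in m; "grasp_force": force on a finger pad.
Only numpy, scipy, OpenCV 4.12 (cv2) and the standard library are available. Lean on these libraries where they do the work, as an engineer would, in place of code of your own. Each camera call takes 0.05 s, during which the arm holds its last target. There are 200 camera calls.

## Working session

There is one attempt and no reset: what is moved stays moved. The work goes in short steps, Python scripts to look and compute and a tool call to move; the robot and the scene stay as the last step left them, time stands still between calls to the robot, and variables do not carry over. Pictures are saved under pics/ and viewed, at most 10 in all, crops included, and the job is handed in when it is done.

Besides the shell and the picture viewer there is one more tool, called after "Call:" as a command line: name --argument value ..., lists and objects as JSON in quotes. arm_command: Moves the arm, as the interface text tells. Its arguments: {"type":"object","properties":{"series":{"type":"array"}},"required":["series"]}

```bash
mkdir -p pics; cat > h.py <<'E'
import numpy as np, cv2
from bench import manip
def ray(p,xy):
    K=np.array(p["intrinsics"]);T=np.array(p["pose"])
    d=cv2.undistortPoints(np.array([[xy]],float),K,np.array([p["k1"],0,0,0,0.]))[0,0]
    v=T[:3,:3]@np.array([d[0],d[1],1]);return T[:3,3],v
def at(p,xy,z):
    o,v=ray(p,xy);return (o+v*(z-o[2])/v[2])
def proj(p,P):
    T=np.array(p["pose"]);q=np.linalg.inv(T)@np.vstack([np.array(P,float).T,np.ones(len(P))])
    return cv2.projectPoints(q[:3].T.copy(),np.zeros(3),np.zeros(3),np.array(p["intrinsics"]),np.array([p["k1"],0,0,0,0.]))[0][:,0]
E
cat > m.py <<'E'
from h import *
Z=dict(fixture=0,camera_post=.215,push_plate=.093,driver_mid=.048,mat=0,start_box=0,start_top=.086,lamp_box=0,key_box=0,key_grip=.089,spray=0,jar=0,cup=0,tape=0)
for c in ("scene","top"):
    p=manip.camera(c);cv2.imwrite(f"pics/{c}0.png",p["color"][:,:,::-1])
    print(c,np.round(p["pose"],3).tolist(),p["k1"])
    for n,z in Z.items():
        print(n,[(round(r["score"],2),np.round(r["xy"]).tolist(),np.round(at(p,r["xy"],z)[:2],3).tolist()) for r in manip.landmark_of(p,n)[:4]])
print(manip.read_state())
E
python3 m.py
```

```text
scene [[0.354, 0.687, -0.635, 1.141], [0.935, -0.259, 0.241, -0.287], [0.001, -0.679, -0.734, 0.945], [0.0, 0.0, 0.0, 1.0]] -0.050481999348838534
fixture [(0.89, [308.0, 280.0], [0.579, -0.011]), (0.63, [312.0, 285.0], [0.597, -0.007])]
camera_post [(0.9, [366.0, 254.0], [0.688, 0.074])]
push_plate [(0.58, [293.0, 229.0], [0.467, -0.012])]
driver_mid [(0.79, [314.0, 285.0], [0.627, -0.016])]
mat [(0.97, [407.0, 259.0], [0.613, 0.282]), (0.73, [145.0, 303.0], [0.494, -0.439])]
start_box [(0.97, [193.0, 247.0], [0.355, -0.282])]
start_top [(0.65, [184.0, 232.0], [0.366, -0.295]), (0.32, [408.0, 258.0], [0.662, 0.232])]
lamp_box [(0.69, [212.0, 325.0], [0.618, -0.288])]
key_box [(0.8, [347.0, 162.0], [0.169, 0.312]), (0.66, [372.0, 198.0], [0.361, 0.307]), (0.54, [146.0, 301.0], [0.49, -0.437])]
key_grip [(0.54, [356.0, 142.0], [0.176, 0.329]), (0.5, [374.0, 177.0], [0.355, 0.303])]
spray [(0.6, [382.0, 229.0], [0.49, 0.271])]
jar [(0.56, [202.0, 291.0], [0.511, -0.29]), (0.44, [383.0, 227.0], [0.485, 0.276])]
cup [(0.84, [424.0, 221.0], [0.506, 0.408]), (0.41, [213.0, 324.0], [0.616, -
[... 1134 characters left out ...]
': 1.5, 'joint_pos': array([ 1.39057807e+00,  3.84694511e-01,  7.89677732e-03, -3.03001899e-05,
       -1.19397937e+00, -2.58584865e-01]), 'dq': array([-2.02890248e-03,  1.69823193e-04,  2.08430338e-04, -2.83336516e-05,
        2.64919853e-04,  1.02856306e-03]), 'joint_efforts': array([-2.79744108e-04, -3.90465009e+01,  1.87626153e+01,  4.22462136e+00,
        1.54530967e-02, -1.70818794e-05]), 'ee_pos': array([0.26550419, 0.56578019, 0.22254763]), 'orientation': array([-3.14158127e+00,  3.21540625e-05, -4.38814275e-01]), 'force': array([-0.08540268, -0.33457925,  0.42294592]), 'wrist_torque': array([-0.01462685,  0.03003938,  0.00574342]), 'grasp_force': 0.0, 'opening': 0.08712141448839608}
```

```bash
python3 -c "
import cv2
a=cv2.imread('pics/scene0.png');b=cv2.imread('pics/top0.png')
cv2.imwrite('pics/s1.png',cv2.resize(a[100:400,100:500],None,fx=2,fy=2,interpolation=2));cv2.imwrite('pics/t1.png',cv2.resize(b[60:340,90:470],None,fx=2,fy=2,interpolation=2))"
```

```text
(no output)
```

View pics/s1.png

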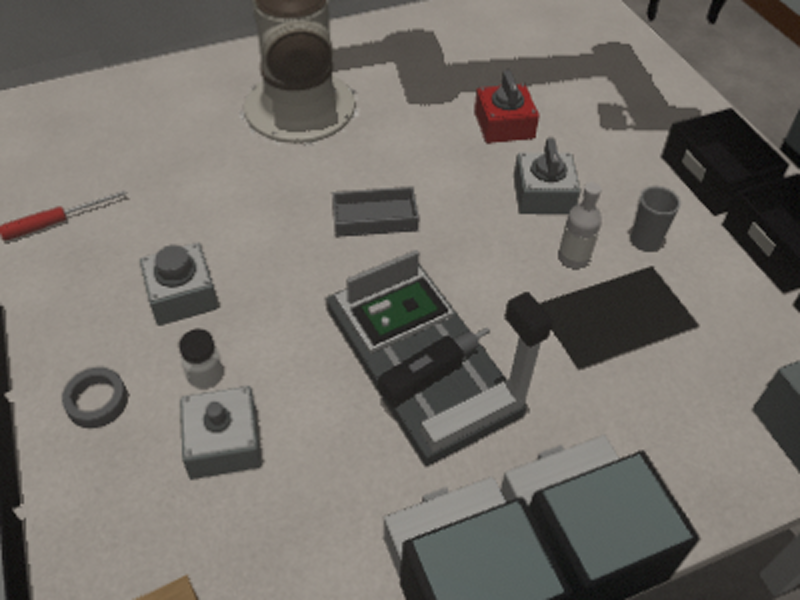

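View pics/t1.png

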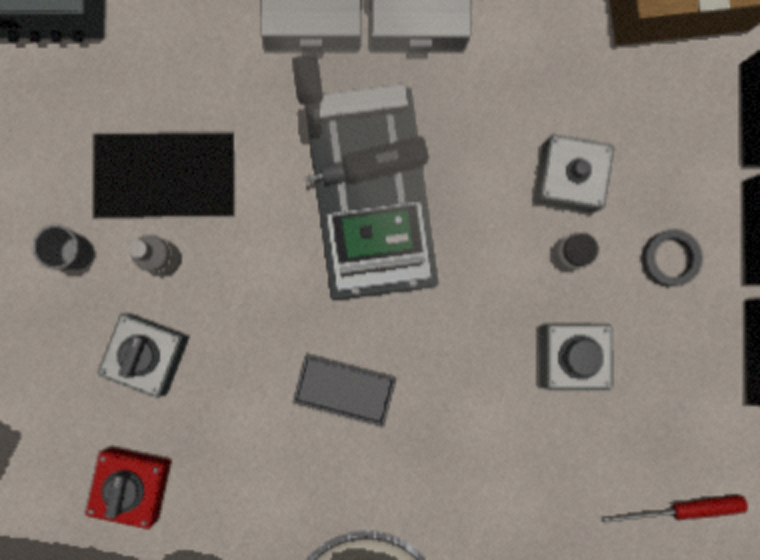

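The views agree on the layout: driver across the fixture with its bit to the left, mat at about (0.605, 0.283), grey key box at about (0.352, 0.303), start box at about (0.355, -0.29). The bottle stands between the mat and the key box. Next I'll refine the poses by silhouette fitting.

```bash
cat > fit.py <<'E'
from h import *
from scipy.optimize import minimize
def box(x0,x1,y0,y1,z0,z1): return np.array([[a,b,c] for a in(x0,x1) for b in(y0,y1) for c in(z0,z1)],float)
def sil(p,parts,q):
    im=np.zeros((420*4,560*4),np.uint8);c,s=np.cos(q[2]),np.sin(q[2])
    for b in parts:
        w=b@np.array([[c,-s,0],[s,c,0],[0,0,1]]).T+[q[0],q[1],0]
        cv2.fillConvexPoly(im,cv2.convexHull(np.round(proj(p,w)*4+1.5).astype(np.int32)),1)
    return im
def fit(data,parts,q0,fx=None):
    def cost(v):
        t=0
        for p,m in data:
            s=sil(p,parts,v);t+=1-(s&m).sum()/max(1,(s|m).sum())
        return t
    best=None
    for d in(0,.1,-.1):
        r=minimize(cost,[q0[0],q0[1],q0[2]+d],method='Nelder-Mead',options=dict(initial_simplex=np.array(q0)+[[0,0,d],[.01,0,d],[0,.01,d],[0,0,d+.1]],xatol=2e-4,fatol=1e-4,maxiter=120))
        if best is None or r.fun<best.fun: best=r
    return best.x,best.fun
def near(p,label,xyz,k=4):
    u=proj(p,[xyz])[0];L=[]
    for r in manip.masks_of(p,label):
        b=r["bbox"];L.append((np.hypot(b[0]+b[2]/2-u[0],b[1]+b[3]/2-u[1]),r))
    if not L or min(l[0] for l in L)>25: return None
    r=min(L,key=lambda l:l[0])[1]
    return cv2.resize(r["pixels"].astype(np.uint8),None,fx=4,fy=4,interpolation=0)
DR=[box(-.065,.05,-.018,.018,0,.036),box(.05,.08,-.012,.012,.006,.030),box(.08,.105,-.003,.003,.015,.021)]
def up(P,z): return [b+[0,0,z] for b in P]
E
cat > a.py <<'E'
from fit import *
ps=[manip.camera(c) for c in("scene","top")]
jobs=dict(driver=(up(DR,.03),[.62,-.018,1.83],.048),mat=([box(-.06,.06,-.1,.1,0,.004)],[.605,.283,0],0),
 key_box=([box(-.045,.045,-.045,.045,0,.056)],[.352,.303,-.3],.03),key_grip=([box(-.028,.028,-.007,.007,.073,.101)],[.352,.303,-.2],.085),
 start_box=([box(-.045,.045,-.045,.045,0,.056)],[.355,-.29,0],.03))
for n,(P,q,z) in jobs.items():
    d=[(p,near(p,n,[q[0],q[1],z])) for p in ps];d=[e for e in d if e[1] is not None]
    if d:
        print(n,len(d),[np.round(fit([e],P,q)[0],3).tolist() for e in d],np.round(fit(d,P,q),3) if 0 else np.round(fit(d,P,q)[0],3),round(fit(d,P,q)[1],2),[cv2.minAreaRect(cv2.findNonZero(e[1])) for e in d] if n=='key_grip' else '')
p=ps[1];a=p["color"][:,:,::-1];cv2.imwrite("pics/key.png",cv2.resize(a[210:265,130:190],None,fx=10,fy=10,interpolation=2))
E
python3 a.py
```

```text
driver 2 [[0.621, -0.017, 1.837], [0.621, -0.018, 1.825]] [ 0.621 -0.017  1.825] 0.18 
mat 2 [[0.611, 0.287, 0.02], [0.612, 0.287, -0.003]] [0.611 0.288 0.004] 0.12 
key_box 2 [[0.354, 0.307, -0.335], [0.357, 0.304, -0.358]] [ 0.357  0.305 -0.348] 0.13 
key_grip 2 [[0.36, 0.304, -0.335], [0.356, 0.303, -0.379]] [ 0.358  0.304 -0.368] 0.73 [((1499.5, 713.5), (75.0, 55.0), 90.0), ((624.7000122070312, 955.10009765625), (65.0, 84.19999694824219), 53.13010025024414)]
start_box 2 [[0.352, -0.288, -0.007], [0.354, -0.29, -0.001]] [ 0.353 -0.288 -0.007] 0.12
```

View pics/key.png

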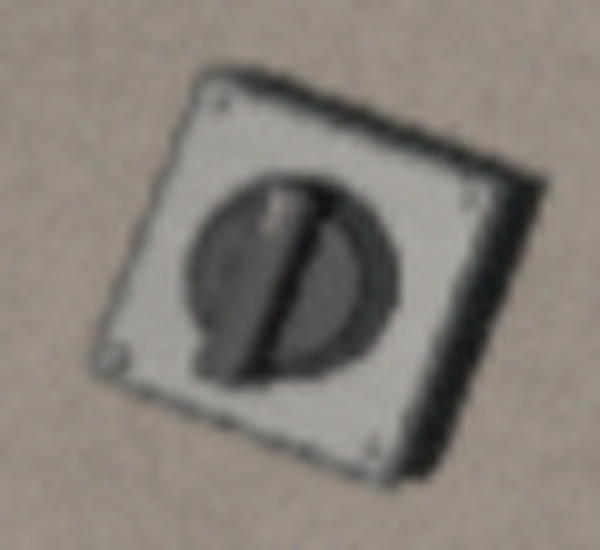

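```bash
cat > go.py <<'E'
import sys
from h import *
from scipy.spatial.transform import Rotation as R
def units(x,y,z,yaw=None):
    s=manip.read_state();r=R.from_euler('xyz',s["orientation"])
    d=r.inv().apply(np.array([x,y,z])-s["ee_pos"])/.04
    y0=s["orientation"][2];t=0 if yaw is None else -((yaw-y0+np.pi)%(2*np.pi)-np.pi)
    print("t",round(s["time"],2),"tool",np.round(d,2).tolist(),"roll",round(np.degrees(t)/5,2),"dist",round(float(np.linalg.norm(d))*.04,3))
if __name__=="__main__": units(*map(float,sys.argv[1:]))
E
python3 go.py .624 -.03 .28 -1.312
```

```text
t 2.1 tool [14.44, 9.68, -1.44] roll 10.01 dist 0.698
```

Call:
arm_command --series '[[[7.2,4.84,-1.44],5,55],[[7.2,4.84,-1.44],5,55],[[7.2,4.84,-1.44],5,55],[[14.44,9.68,-1.44],10,55],[[14.44,9.68,-1.44],10,55],[[14.44,9.68,-1.44],10,55],[[14.44,9.68,-1.44],10,55],[[14.44,9.68,-1.44],10,55]]'

```text
time: 2.77
ee_pos: [0.4367, 0.28, 0.257]
orientation: [-3.141, 0.0, -1.315]
force: [-0.4, -0.3, -1.1]
opening: 0.0558
grasp_force: 0.0
```

```bash
python3 go.py .624 -.03 .28 -1.312
```

```text
t 2.77 tool [8.68, -2.57, -0.58] roll -0.04 dist 0.363
```

Call:
arm_command --series '[[[8.4,-2.5,-0.5],0,55],[[8.4,-2.5,-0.5],0,55],[[8.4,-2.5,-0.5],0,55],[[8.4,-2.5,-0.5],0,55],[[8.4,-2.5,-0.5],0,55],[[8.4,-2.5,-0.5],0,55],[[8.4,-2.5,-0.5],0,55],[[8.4,-2.5,-0.5],0,55]]'

```text
time: 3.43
ee_pos: [0.6104, -0.0041, 0.2759]
orientation: [-3.141, 0.0, -1.312]
force: [0.5, 0.5, 1.1]
opening: 0.0551
grasp_force: 0.0
```

Call:
arm_command --series '[[[0.0,0.0,0.0],0,55],[[0.0,0.0,0.0],0,55],[[0.0,0.0,0.0],0,55],[[0.0,0.0,0.0],0,55]]'

```text
time: 3.77
ee_pos: [0.6092, -0.0013, 0.2756]
orientation: [3.141, 0.0, -1.31]
force: [0.2, -0.5, -0.4]
opening: 0.0553
grasp_force: 0.0
```

```bash
python3 go.py .624 -.03 .12 -1.312
```

```text
t 3.77 tool [0.79, -0.17, 3.89] roll 0.02 dist 0.159
```

Call:
arm_command --series '[[[0.79,-0.17,0.0],0,55],[[0.79,-0.17,0.8],0,55],[[0.79,-0.17,1.6],0,55],[[0.79,-0.17,2.4],0,55],[[0.79,-0.17,3.2],0,55],[[0.79,-0.17,3.89],0,55],[[0.79,-0.17,3.89],0,55],[[0.79,-0.17,3.89],0,55]]'

```text
time: 4.43
ee_pos: [0.6236, -0.0298, 0.1194]
orientation: [3.139, -0.0, -1.309]
force: [0.3, -0.2, 0.5]
opening: 0.0548
grasp_force: 0.0
```

```bash
python3 - <<'E'
from go import *
p=manip.camera("scene");a=p["color"][:,:,::-1]
cv2.imwrite("pics/g1.png",cv2.resize(a[180:340,220:420],None,fx=3.5,fy=3.5,interpolation=2))
units(.624,-.03,.036,-1.312)
E
```

```text
t 4.48 tool [-0.01, 0.03, 2.13] roll 0.03 dist 0.085
```

View pics/g1.png

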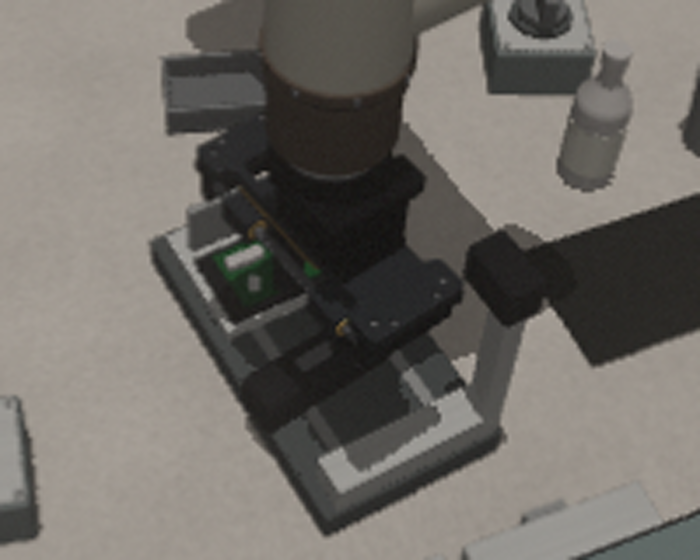

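The gripper straddles the grip in the picture (crop about 330,330) and the body clears the camera head (500,280). I'll descend.

Call:
arm_command --series '[[[0,0,0.5],0,55],[[0,0,1.0],0,55],[[0,0,1.4],0,55],[[0,0,1.75],0,55],[[0,0,2.0],0,55],[[0,0,2.12],0,55],[[0,0,2.12],0,55]]'

```text
time: 5.07
ee_pos: [0.6249, -0.0305, 0.0357]
orientation: [-3.141, -0.0, -1.311]
force: [-0.5, 0.4, 0.6]
opening: 0.0548
grasp_force: 0.0
```

Call:
arm_command --series '[[[0,0,0],0,20],[[0,0,0],0,20],[[0,0,0],0,20],[[0,0,0],0,20],[[0,0,0],0,20],[[0,0,0],0,20]]'

```text
time: 5.57
ee_pos: [0.6246, -0.0309, 0.036]
orientation: [-3.141, -0.0, -1.311]
force: [-1.1, 0.5, 4.2]
opening: 0.0357
grasp_force: 30.0
```

Call:
arm_command --series '[[[0,0,-0.3],0,20],[[0,0,-0.9],0,20],[[0,0,-1.7],0,20],[[0,0,-2.6],0,20],[[0,0,-3.5],0,20],[[0,0,-4.4],0,20],[[0,0,-5.3],0,20],[[0,0,-6.1],0,20]]'

```text
time: 6.23
ee_pos: [0.6234, -0.0308, 0.2806]
orientation: [3.141, 0.001, -1.312]
force: [0.4, -0.3, -4.4]
opening: 0.0356
grasp_force: 30.0
```

```bash
python3 go.py .628 .276 .28 -.873
```

```text
t 6.23 tool [-7.39, -2.08, 0.02] roll -5.03 dist 0.307
```

Call:
arm_command --series '[[[-0.5,-0.1,0],0,20],[[-1.3,-0.4,0],-0.5,20],[[-2.3,-0.6,0],-1.5,20],[[-3.3,-0.9,0],-2.5,20],[[-4.3,-1.2,0],-3.5,20],[[-5.3,-1.5,0],-4.3,20],[[-6.2,-1.75,0],-5,20],[[-6.9,-1.95,0],-5,20]]'

```text
time: 6.9
ee_pos: [0.6275, 0.259, 0.2772]
orientation: [3.139, 0.002, -0.871]
force: [0.5, -0.3, -5.0]
opening: 0.0359
grasp_force: 30.0
```

Call:
arm_command --series '[[[0,0,0],0,20],[[0,0,0],0,20],[[0,0,0],0,20]]'

```text
time: 7.15
ee_pos: [0.6282, 0.2556, 0.2777]
orientation: [3.138, 0.001, -0.875]
force: [-0.0, 0.1, -4.7]
opening: 0.0356
grasp_force: 30.0
```

```bash
python3 - <<'E'
from go import *
p=manip.camera("scene");a=p["color"][:,:,::-1]
cv2.imwrite("pics/g2.png",cv2.resize(a[100:340,260:520],None,fx=2.4,fy=2.4,interpolation=2))
units(.628,.276,.011,-.873)
E
```

```text
t 7.2 tool [-0.41, -0.34, 6.68] roll -0.03 dist 0.268
```

View pics/g2.png

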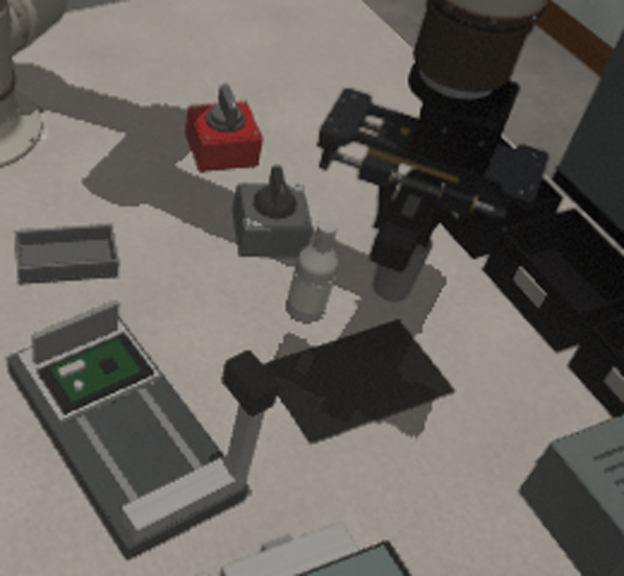

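The driver is held, seen end-on at crop (400,250), level; the mat lies below it at (365,380) and is clear. I'll lower it.

Call:
arm_command --series '[[[-0.41,-0.34,0.5],0,20],[[-0.41,-0.34,1.4],0,20],[[-0.41,-0.34,2.4],0,20],[[-0.41,-0.34,3.4],0,20],[[-0.41,-0.34,4.4],0,20],[[-0.41,-0.34,5.3],0,20],[[-0.41,-0.34,6.0],0,20],[[-0.41,-0.34,6.3],0,20]]'

```text
time: 7.87
ee_pos: [0.6262, 0.2737, 0.022]
orientation: [3.132, 0.002, -0.878]
force: [-1.3, 0.3, -5.9]
opening: 0.0358
grasp_force: 30.0
```

Call:
arm_command --series '[[[0,0,0.1],0,20],[[0,0,0.2],0,20],[[0,0,0.3],0,20],[[0,0,0.36],0,20],[[0,0,0.36],0,20]]'

```text
time: 8.28
ee_pos: [0.6295, 0.2776, 0.014]
orientation: [-3.139, -0.0, -0.875]
force: [-0.5, 0.1, -5.4]
opening: 0.0355
grasp_force: 30.0
```

Call:
arm_command --series '[[[0,0,0.04],0,20],[[0,0,0.08],0,20],[[0,0,0.08],0,20]]'

```text
time: 8.53
ee_pos: [0.6292, 0.2775, 0.01]
orientation: [-3.14, -0.0, -0.875]
force: [-0.5, 0.4, -4.5]
opening: 0.036
grasp_force: 30.0
```

Call:
arm_command --series '[[[0,0,0.03],0,20],[[0,0,0.04],0,20],[[0,0,0.04],0,20]]'

```text
time: 8.78
ee_pos: [0.6292, 0.2775, 0.01]
orientation: [-3.141, -0.001, -0.874]
force: [-4.2, -0.8, 3.5]
opening: 0.0363
grasp_force: 30.0
```

Call:
arm_command --series '[[[0,0,0],0,60],[[0,0,0],0,60],[[0,0,0],0,60],[[0,0,0],0,60],[[0,0,-0.3],0,60],[[0,0,-1.0],0,60],[[0,0,-1.9],0,60],[[0,0,-2.9],0,60]]'

```text
time: 9.45
ee_pos: [0.6281, 0.2766, 0.1242]
orientation: [3.138, 0.0, -0.875]
force: [0.9, 0.8, -1.2]
opening: 0.0599
grasp_force: 0.0
```

Call:
arm_command --series '[[[0,0,-1],0,40],[[0,0,-2],0,20],[[0,0,-3],0,0],[[0,0,-3.7],0,0]]'

```text
time: 9.78
ee_pos: [0.6298, 0.2773, 0.2781]
orientation: [-3.135, -0.002, -0.875]
force: [0.5, -0.1, 1.2]
opening: 0.0409
grasp_force: 0.0
```

```bash
python3 - <<'E'
from fit import *
from go import units
p=manip.camera("scene");q=manip.camera("top")
d=[(c,near(c,"driver",[.62,.285,.02])) for c in(p,q)];d=[e for e in d if e[1] is not None]
if d: print(len(d),fit(d,up(DR,.004),[.62,.285,2.27]))
for c in(p,q):
  for n,z in(("push_plate",.093),("fixture",0),("camera_post",.215)): print(n,[(round(r["score"],2),np.round(at(c,r["xy"],z)[:2],3).tolist()) for r in manip.landmark_of(c,n)[:2]])
P=[box(-.14,.14,-.075,.075,0,.03),box(.107,.138,-.065,.065,.03,.058)]
m=near(q,"fixture",[.585,0,0])
if m is not None: print("fix",fit([(q,m)],P,[.585,0,.13]))
for c,n in((p,'p'),(q,'q')): cv2.imwrite(f"pics/after_{n}.png",c["color"][:,:,::-1])
print(manip.read_state()["ee_pos"])
E
```

```text
2 (array([0.62103833, 0.28777556, 2.25580324]), np.float64(0.25366425498310297))
push_plate [(0.75, [0.468, -0.021]), (0.51, [0.661, 0.231])]
fixture [(0.78, [0.575, -0.001])]
camera_post [(0.91, [0.69, 0.077])]
push_plate [(0.75, [0.467, -0.031])]
fixture [(0.79, [0.584, 0.004]), (0.7, [0.502, 0.405])]
camera_post [(0.83, [0.685, 0.073])]
fix (array([ 0.58079747, -0.00755397,  0.13590147]), np.float64(0.06457385728133624))
[0.62865744 0.27706643 0.27064328]
```

```bash
python3 go.py .41 -.031 .27 .136
```

```text
t 10.33 tool [2.41, 9.13, 0.04] roll -11.59 dist 0.378
```

View pics/after_p.png

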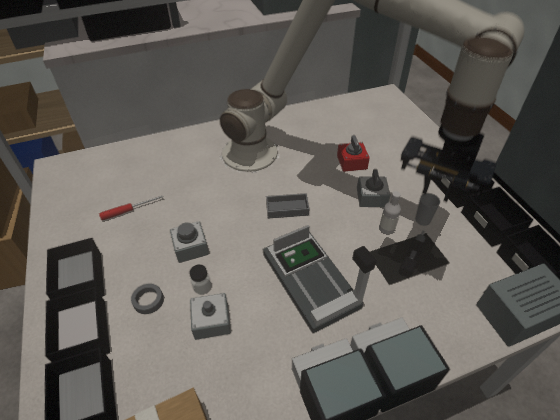

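The driver lies on the mat, dark on dark at about (405,260), and the bystanders stand where they were. Now the shuttle.

Call:
arm_command --series '[[[2.41,9.13,0],-11.6,0],[[2.41,9.13,0],-11.6,0],[[2.41,9.13,0],-11.6,0],[[2.41,9.13,0],-11.6,0],[[2.41,9.13,0],-11.6,0],[[2.41,9.13,0],-11.6,0],[[2.41,9.13,0],-11.6,0],[[2.41,9.13,0],-11.6,0]]'

```text
time: 11.0
ee_pos: [0.4344, 0.0039, 0.2717]
orientation: [3.141, 0.0, 0.132]
force: [1.2, -1.2, 1.0]
opening: 0.0004
grasp_force: 0.0
```

Call:
arm_command --series '[[[0,0,0],0,0],[[0,0,0],0,0]]'

```text
time: 11.17
ee_pos: [0.4349, 0.0039, 0.2724]
orientation: [-3.141, -0.001, 0.122]
force: [1.0, 1.0, -0.3]
opening: 0.0005
grasp_force: 0.0
```

```bash
python3 go.py .41 -.031 .062 .136
```

```text
t 11.17 tool [-0.73, 0.79, 5.26] roll -0.16 dist 0.215
```

Call:
arm_command --series '[[[-0.73,0.79,0.3],-0.16,0],[[-0.73,0.79,1.2],-0.16,0],[[-0.73,0.79,2.2],-0.16,0],[[-0.73,0.79,3.2],-0.16,0],[[-0.73,0.79,4.2],-0.16,0],[[-0.73,0.79,5.0],-0.16,0],[[-0.73,0.79,5.26],-0.16,0],[[-0.73,0.79,5.26],-0.16,0]]'

```text
time: 11.83
ee_pos: [0.4094, -0.0297, 0.0583]
orientation: [3.14, 0.008, 0.139]
force: [1.1, -0.3, 0.7]
opening: 0.001
grasp_force: 0.0
```

```bash
python3 - <<'E'
from go import *
for s in(-.113,.022):
    x=s-.0095; print(s); units(.581+x*.991,-.0075+x*.1355,.062,.136)
E
```

```text
-0.113
t 11.83 tool [1.26, 0.04, -0.1] roll 0.03 dist 0.051
0.022
t 11.83 tool [4.64, 0.05, -0.13] roll 0.03 dist 0.186
```

Call:
arm_command --series '[[[0.5,0,0],0,0],[[0.9,0,0],0,0],[[1.2,0,0],0,0],[[1.6,0,0],0,0],[[2.0,0,0],0,0],[[2.4,0,0],0,0],[[2.8,0,0],0,0],[[3.2,0,0],0,0]]'

```text
time: 12.5
ee_pos: [0.5372, -0.0118, 0.062]
orientation: [3.141, 0.004, 0.138]
force: [-5.1, -0.7, 2.4]
opening: 0.0003
grasp_force: 2.3
```

Call:
arm_command --series '[[[0.4,0,0],0,0],[[0.7,0,0],0,0],[[0.9,0,0],0,0],[[1.05,0,0],0,0],[[1.15,0,0],0,0],[[1.2,0,0],0,0]]'

```text
time: 13.0
ee_pos: [0.5856, -0.0051, 0.0619]
orientation: [3.142, -0.0, 0.139]
force: [-2.5, -1.5, 1.5]
opening: 0.0007
grasp_force: 1.6
```

Still friction only; I'll creep until the force rises.

Call:
arm_command --series '[[[0.08,0,0],0,0],[[0.14,0,0],0,0],[[0.2,0,0],0,0],[[0.2,0,0],0,0]]'

```text
time: 13.33
ee_pos: [0.5875, -0.0051, 0.061]
orientation: [3.142, 0.013, 0.138]
force: [-13.0, -0.2, 9.3]
opening: 0.0001
grasp_force: 6.6
```

Call:
arm_command --series '[[[0.06,0,0],0,0],[[0.1,0,0],0,0],[[0.1,0,0],0,0]]'

```text
time: 13.58
ee_pos: [0.5874, -0.0051, 0.0609]
orientation: [3.141, 0.021, 0.137]
force: [-22.2, 1.1, 15.3]
opening: 0.0006
grasp_force: 10.7
```

Call:
arm_command --series '[[[-0.5,0,0],0,0],[[-1,0,0],0,0],[[-1,0,-1],0,0],[[-1,0,-2],0,30],[[-1,0,-3],0,60],[[-1,0,-4],0,60],[[-1,0,-4],0,60]]'

```text
time: 14.17
ee_pos: [0.5636, -0.0085, 0.2319]
orientation: [3.141, -0.022, 0.141]
force: [1.2, 0.1, 1.6]
opening: 0.0196
grasp_force: 0.0
```

```bash
python3 - <<'E'
from fit import *
from go import units
p=manip.camera("top");a=p["color"][:,:,::-1]
u=proj(p,[[.6,0,.04]])[0].astype(int);cv2.imwrite("pics/sh.png",cv2.resize(a[u[1]-65:u[1]+55,u[0]-70:u[0]+70],None,fx=5,fy=5,interpolation=2))
units(.357,.304,.22,-.35)
E
```

```text
t 14.22 tool [-3.98, -8.44, 0.14] roll 5.61 dist 0.373
```

View pics/sh.png

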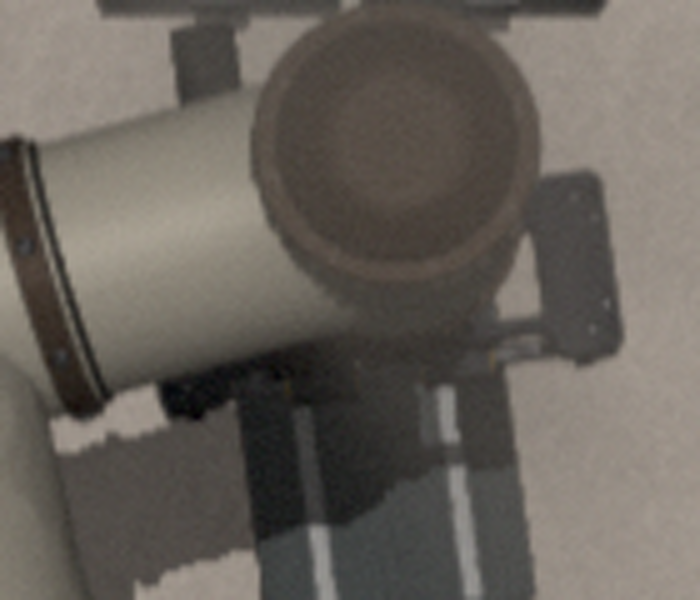

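The arm hides the shuttle in this view; only the bare rails show at the near end. I'll move to the key and look again from there.

Call:
arm_command --series '[[[-3.98,-8.44,0],5.6,60],[[-3.98,-8.44,0],5.6,60],[[-3.98,-8.44,0],5.6,60],[[-3.98,-8.44,0],5.6,60],[[-3.98,-8.44,0],5.6,60],[[-3.98,-8.44,0],5.6,60],[[-3.98,-8.44,0],5.6,60],[[-3.98,-8.44,0],5.6,60]]'

```text
time: 14.88
ee_pos: [0.3846, 0.2554, 0.2212]
orientation: [-3.14, -0.0, -0.35]
force: [0.9, 1.1, -0.1]
opening: 0.0592
grasp_force: 0.0
```

Call:
arm_command --series '[[[0,0,0],0,60],[[0,0,0],0,60]]'

```text
time: 15.05
ee_pos: [0.3848, 0.2558, 0.2212]
orientation: [-3.14, -0.0, -0.345]
force: [0.2, -0.1, 0.7]
opening: 0.0599
grasp_force: 0.0
```

```bash
python3 - <<'E'
from fit import *
from go import units
p=manip.camera("top");s=manip.camera("scene")
a=p["color"][85:205,200:340,::-1];b=s["color"][130:290,260:460,::-1]
f=lambda i,k:cv2.resize(i,None,fx=k,fy=k,interpolation=2)
a=f(a,2.8);b=f(b,2.1);h=min(a.shape[0],b.shape[0]);cv2.imwrite("pics/sh2.png",np.hstack([a[:h],b[:h]]))
for c in(p,s): print([(round(r["score"],2),np.round(at(c,r["xy"],.093)[:2],3).tolist()) for r in manip.landmark_of(c,"push_plate")[:2]],[(round(r["score"],2),np.round(at(c,r["xy"],.089)[:2],3).tolist()) for r in manip.landmark_of(c,"key_grip")[:3]])
units(.357,.304,.22,-.35);units(.357,.304,.076,-.35)
E
```

```text
[(0.91, [0.595, -0.013])] [(0.84, [0.175, 0.317]), (0.44, [0.354, 0.304]), (0.38, [0.492, 0.381])]
[(0.96, [0.603, -0.0]), (0.69, [0.671, 0.228])] [(0.57, [0.36, 0.301]), (0.51, [0.154, 0.332]), (0.49, [0.569, -0.292])]
t 15.35 tool [-1.14, -0.95, 0.03] roll -0.03 dist 0.059
t 15.35 tool [-1.14, -0.95, 3.63] roll -0.03 dist 0.157
```

View pics/sh2.png

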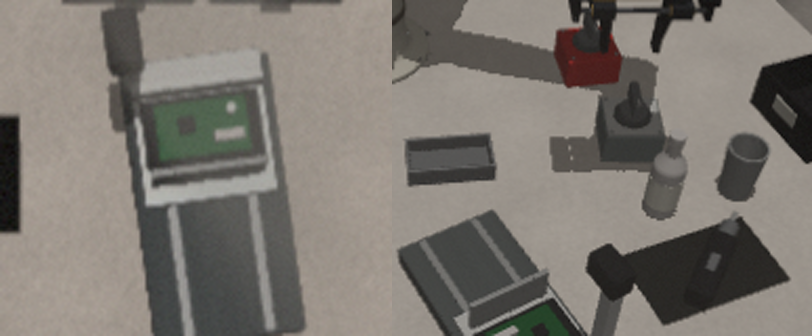

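The shuttle abuts the end stop (left half, about (205,85)) and the driver lies on the mat (right half, about (715,270)). Now the key.

Call:
arm_command --series '[[[-0.6,-0.5,0],0,60],[[-1.14,-0.95,0],0,60],[[-1.14,-0.95,0.8],0,60],[[-1.14,-0.95,1.6],0,60],[[-1.14,-0.95,2.4],0,60],[[-1.14,-0.95,2.4],0,60]]'

```text
time: 15.85
ee_pos: [0.3538, 0.3005, 0.1201]
orientation: [3.129, 0.004, -0.353]
force: [-0.4, -1.3, -0.5]
opening: 0.0598
grasp_force: 0.0
```

```bash
python3 go.py .357 .304 .077 -.35
```

```text
t 15.85 tool [0.05, -0.12, 1.08] roll -0.04 dist 0.043
```

Call:
arm_command --series '[[[0,0,0.4],0,60],[[0,0,0.8],0,60],[[0,0,1.1],0,60],[[0,0,1.1],0,60],[[0,0,1.1],0,60]]'

```text
time: 16.27
ee_pos: [0.357, 0.305, 0.0825]
orientation: [-3.141, -0.001, -0.351]
force: [0.2, -0.4, 0.6]
opening: 0.0601
grasp_force: 0.0
```

```bash
python3 go.py .357 .304 .077 -.35
```

```text
t 16.27 tool [0.01, 0.02, 0.14] roll -0.01 dist 0.006
```

Call:
arm_command --series '[[[0,0,0.14],0,60],[[0,0,0.14],0,5],[[0,0,0.14],0,5],[[0,0,0.14],0,5],[[0,0,0.14],0,5],[[0,0,0.14],0,5],[[0,0,0.14],0,5],[[0,0,0.14],0,5]]'

```text
time: 16.93
ee_pos: [0.356, 0.305, 0.076]
orientation: [-3.141, -0.0, -0.35]
force: [-0.0, 0.4, 0.9]
opening: 0.0212
grasp_force: 0.0
```

Call:
arm_command --series '[[[0,0,0],0,5],[[0,0,0],0,5],[[0,0,0],0,5],[[0,0,0],0,5]]'

```text
time: 17.27
ee_pos: [0.356, 0.3049, 0.0759]
orientation: [-3.142, 0.0, -0.35]
force: [-0.5, -0.1, 0.2]
opening: 0.0136
grasp_force: 30.0
```

Gripped at 13.6 mm. I'll turn clockwise, which is positive about the downward tool z.

Call:
arm_command --series '[[[0,0,0],1.2,5],[[0,0,0],2.4,5],[[0,0,0],3.6,5],[[0,0,0],4.8,5],[[0,0,0],6.0,5],[[0,0,0],7.2,5],[[0,0,0],8.4,5],[[0,0,0],9.4,5]]'

```text
time: 17.93
ee_pos: [0.3567, 0.3057, 0.076]
orientation: [-3.14, 0.001, -1.174]
force: [1.9, 0.3, -2.1]
opening: 0.0137
grasp_force: 30.0
```

```bash
python3 -c "
from h import *;s=manip.read_state();print(s['wrist_torque'],s['orientation'][2],s['joint_pos'])"
```

```text
[ 0.30396521 -0.71918701  0.15198498] -1.1736323864145755 [ 1.05611293e+00  2.95637814e-01 -5.60694126e-01  9.02133729e-04
 -7.12478741e-01 -6.59631811e-01]
```

Call:
arm_command --series '[[[0,0,0],1.2,5],[[0,0,0],2.2,5],[[0,0,0],3.0,5],[[0,0,0],3.4,5],[[0,0,0],3.4,5],[[0,0,0],3.4,5]]'

```text
time: 18.43
ee_pos: [0.357, 0.3058, 0.076]
orientation: [-3.139, 0.002, -1.465]
force: [5.6, 2.1, -3.5]
opening: 0.0136
grasp_force: 30.0
```

```bash
python3 -c "
from h import *;s=manip.read_state();print(s['wrist_torque'],s['orientation'][2]+.35)"
```

```text
[ 0.33799711 -1.69578335  0.06951692] -1.1147209415876445
```

Call:
arm_command --series '[[[0,0,0],0.6,5],[[0,0,0],1.0,5],[[0,0,0],1.0,5],[[0,0,0],1.0,5]]'

```text
time: 18.77
ee_pos: [0.357, 0.3062, 0.0761]
orientation: [-3.139, 0.002, -1.549]
force: [5.6, 2.0, -4.2]
opening: 0.0143
grasp_force: 30.0
```

```bash
python3 -c "
from fit import *;s=manip.read_state();print(s['wrist_torque'],s['orientation'][2]+.35,s['opening'])"
```

```text
[ 0.74369746 -1.52997864  0.73203092] -1.199341711927572 0.014258235017583937
```

The torque about z jumped to 0.73 N m, so the key is at its stop. I'll turn it back and release.

Call:
arm_command --series '[[[0,0,0],-1.2,5],[[0,0,0],-2.4,5],[[0,0,0],-3.6,5],[[0,0,0],-4.8,5],[[0,0,0],-6.0,5],[[0,0,0],-7.2,5],[[0,0,0],-8.4,5],[[0,0,0],-9.6,5]]'

```text
time: 19.43
ee_pos: [0.3559, 0.3055, 0.076]
orientation: [-3.141, 0.001, -0.71]
force: [0.4, 2.3, -1.9]
opening: 0.0137
grasp_force: 30.0
```

Call:
arm_command --series '[[[0,0,0],-1.2,5],[[0,0,0],-2.4,5],[[0,0,0],-3.2,5],[[0,0,0],-3.2,30],[[0,0,0],-3.2,60],[[0,0,0],-3.2,60],[[0,0,0],-3.2,60],[[0,0,0],-3.2,60]]'

```text
time: 20.1
ee_pos: [0.3558, 0.3046, 0.0759]
orientation: [3.141, 0.0, -0.438]
force: [-0.1, -0.4, -0.2]
opening: 0.0393
grasp_force: 0.0
```

Call:
arm_command --series '[[[0,0,-0.4],0,60],[[0,0,-1.3],0,60],[[0,0,-2.2],0,60],[[0,0,-3.2],0,60],[[0,0,-4.1],0,30],[[0,0,-4.1],0,0]]'

```text
time: 20.6
ee_pos: [0.3589, 0.308, 0.2479]
orientation: [-3.126, -0.004, -0.436]
force: [1.0, 0.4, 0.3]
opening: 0.0525
grasp_force: 0.0
```

```bash
python3 go.py .354 -.289 .24
```

```text
t 20.6 tool [6.19, 13.58, 0.02] roll 0.0 dist 0.597
```

Call:
arm_command --series '[[[4.86,6.23,0],0,0],[[4.86,6.23,0],0,0],[[4.86,6.23,0],0,0],[[4.86,6.23,0],0,0],[[4.86,6.23,0],0,0],[[4.86,6.23,0],0,0],[[4.86,6.23,0],0,0],[[4.86,6.23,0],0,0]]'

```text
time: 21.27
ee_pos: [0.4263, -0.0063, 0.2397]
orientation: [3.141, 0.0, -0.44]
force: [0.6, 0.6, 0.2]
opening: 0.0037
grasp_force: 0.0
```

```bash
python3 go.py .354 -.289 .24; python3 - <<'E'
from h import *
for c in("top","scene"):
    p=manip.camera(c);print([(round(r["score"],2),np.round(at(p,r["xy"],.086)[:2],3).tolist()) for r in manip.landmark_of(p,"start_top")[:2]])
    if c=="top": i=cv2.resize(p["color"][205:270,125:195,::-1],None,fx=5,fy=5,interpolation=2);cv2.imwrite("pics/k2.png",i)
E
```

```text
t 21.27 tool [1.38, 7.16, -0.0] roll 0.0 dist 0.292
[(0.49, [0.359, -0.284])]
[(0.56, [0.357, -0.285])]
```

View pics/k2.png

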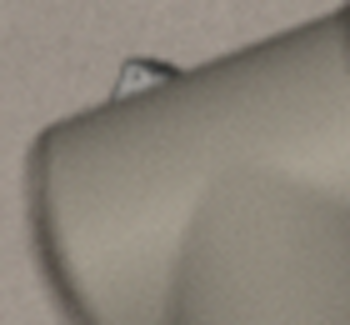

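The arm hides the key from the top camera. I'll check it after the next move.

Call:
arm_command --series '[[[1.4,7.12,0],0,0],[[1.4,7.12,0],0,0],[[1.4,7.12,0],0,0],[[1.4,7.12,0],0,0],[[1.4,7.12,0],0,0],[[1.4,7.12,0],0,0],[[1.4,7.12,0],0,0],[[1.4,7.12,0],0,0]]'

```text
time: 22.13
ee_pos: [0.3556, -0.2887, 0.2396]
orientation: [3.14, 0.001, -0.443]
force: [0.7, -0.9, 1.0]
opening: 0.0004
grasp_force: 0.0
```

```bash
python3 go.py .356 -.287 .1; python3 - <<'E'
from h import *
p=manip.camera("top");i=cv2.resize(p["color"][90:270,125:345,::-1],None,fx=3.3,fy=3.3,interpolation=2);cv2.imwrite("pics/k3.png",i)
E
```

```text
t 22.13 tool [-0.01, -0.05, 3.49] roll 0.0 dist 0.14
```

View pics/k3.png

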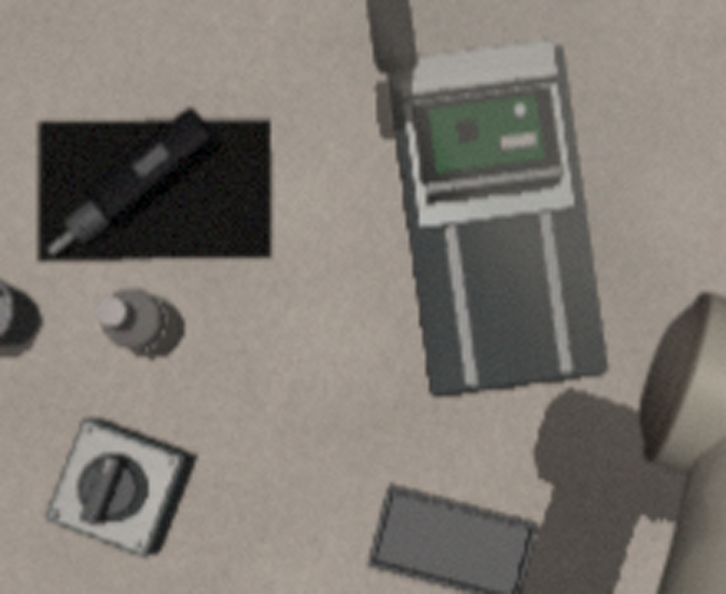

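The key is back at rest (110,488), the driver is on the mat (140,170), and the shuttle is home (490,150). Now I'll press start.

Call:
arm_command --series '[[[0,0,0.5],0,0],[[0,0,1.3],0,0],[[0,0,2.1],0,0],[[0,0,2.9],0,0],[[0,0,3.4],0,0],[[0,0,3.6],0,0],[[0,0,3.6],0,0]]'

```text
time: 22.77
ee_pos: [0.3564, -0.2831, 0.0944]
orientation: [3.141, 0.004, -0.434]
force: [-0.3, -0.5, 0.2]
opening: 0.0008
grasp_force: 0.0
```

Call:
arm_command --series '[[[0,0,0.1],0,0],[[0,0,0.2],0,0],[[0,0,0.3],0,0],[[0,0,0.4],0,0],[[0,0,0.4],0,0]]'

```text
time: 23.18
ee_pos: [0.358, -0.2851, 0.0805]
orientation: [-3.141, -0.003, -0.437]
force: [1.4, 1.6, 3.6]
opening: 0.0006
grasp_force: 2.1
```

Call:
arm_command --series '[[[0,0,0.06],0,0],[[0,0,0.1],0,0],[[0,0,0.14],0,0],[[0,0,0.14],0,0]]'

```text
time: 23.52
ee_pos: [0.3582, -0.2853, 0.078]
orientation: [3.141, -0.003, -0.436]
force: [-3.5, 8.6, 26.3]
opening: 0.0002
grasp_force: 13.0
```

Call:
arm_command --series '[[[0,0,0],0,0],[[0,0,-0.3],0,0],[[0,0,-1],0,0],[[0,0,-2],0,0],[[0,0,-3],0,0],[[0,0,-4],0,0],[[0,0,-4],0,0],[[0,0,-4],0,0]]'

```text
time: 24.18
ee_pos: [0.3576, -0.2853, 0.2368]
orientation: [-3.141, -0.006, -0.438]
force: [0.2, -0.1, -1.1]
opening: 0.0005
grasp_force: 0.0
```

```bash
python3 -c "
from bench import manip
print(manip.read_state()['force'],manip.close_job())"
```

```text
the job is handed in; nothing more can be done
[ 0.16614226 -0.12165324 -1.0864097 ] None
```

I did every step in order and handed the job in at about 24 s of the 72 s: driver on the mat, shuttle home, key turned to its stop and sprung back, start button pressed to the bottom and released; I got no verdict back, and I took no picture after the button press.

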